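# Lock the twin spindles and take off a collet nut of unknown thread hand

## Task

Lay the lock bar with the red grip flush along the flats of both spindles, its grip midway between them, all the way down in the channel of the twin-spindle fixture, and let go of it, so that the spindles cannot turn. Then take the black collet nut off the empty spindle (not the one that is holding a chrome sleeve): nobody knows whether its thread is right-handed or left-handed, so try it one way, and if it will not go, the other. Finish while still holding the nut level in the gripper, lifted about ten centimetres straight above its spindle, with the bar left in place and the other spindle and the parts standing round about left alone.

Things in the scene. Friction and masses are not known exactly. Their poses are not given: they have to be found in the camera images.
- fixture: Twin-spindle marking fixture screwed to the worktop: flat grey and aluminium gear case, 26 mm high, 105 mm (x) by 215 mm (y), ears to y = +-128 mm. Origin: on the worktop midway between its two upright spindles, which stand at y = +65 and -65 mm, x = 0; x points away from its fence, z up. A spindle unlocked turns with almost no friction; at the start both are square to the fixture.
- lock_bar: Lock bar, loose on the worktop right of the fixture: straight dark steel bar 190 mm long (y), 12 wide (x), 12 high, with an upright red grip in its middle, 12 mm thick (x), 30 mm along y, from 12 to 46 mm height; 0.2 kg. Origin: centre of its underside. In place, its origin is at point channel and its y axis lies along the fixture's, either way round.
- nut: The nut to take off: black ribbed collet nut on the empty spindle (only a collet face in its opening), 49 mm across, 30 mm high, 0.15 kg. Origin: centre of its underside, at first 48 mm above the worktop; z up. It is on either spindle. Thread right-handed (loosens anticlockwise from above) or left-handed (clockwise): nothing shows which, it changes from start to start.
- loaded_nut: The other spindle, in use: the same black nut, closed tight on a chrome sleeve of 18 mm diameter that stands 20 mm out of its top (98 mm above the worktop). Origin: centre of the nut's underside, 48 mm above the worktop. To be left alone.
- done_sleeve_1: Finished chrome sleeve, 19 mm diameter, 30 mm high, standing loose on the worktop; origin at the centre of its underside. To be left alone.
- done_sleeve_2: Another finished chrome sleeve, the same. To be left alone.
- spare_collet: Loose steel collet, 18 mm diameter, 24 mm high, standing on the worktop; origin at the centre of its underside. To be left alone.
- channel (a point): Middle of the floor of the channel for the bar (26 mm above the worktop; axes as the fixture's): 14.5 mm wide (x) between a fence 12 mm high, 196 mm long at -x and the 48 mm square lower parts of the spindles at +x (26 to 40 mm high, flats facing the fence). Fence and squares have 4 mm chamfers above. With the bar in, a spindle still rocks 6 degrees each way, no more.
- nut_mark (a point): Yellow line painted down the nut's top and side, at the nut's +x; this point is on its top rim, 15 mm from the axis, 30 mm above the underside. At the start it points along the fixture's +x. The wrong way the nut is at a stop within 3 degrees and only rocks with the locked spindle. The right way it turns lightly, without rising, by 80 degrees to a second stop.
- nut_grip (a point): Point on the nut's axis, 18 mm above its underside: height to grip it at, clear of the spindle below. Inside, three lugs run in a coarse three-start thread, with 1.5 mm of play in height: turned by 46 to 80 degrees on its spindle the nut comes straight up and off. With the rock of the locked spindle, 60 to 72 degrees from the start is right.
Things that resemble listed ones, but are neither listed nor needed, are in the scene too. Leave any blue or pink look-alike of the nut alone.

How it is judged:
On the way, in this order (a step that is already met when the one before it is completed fails the run):
1. the lock bar lies flush in the channel along both spindles' flats, all the way down, and is let go (z of lock_bar in the frame of fixture between 0.022 and 0.029 m and x of lock_bar in the frame of fixture between -0.036 and -0.027 m and y of lock_bar in the frame of fixture between -0.025 and 0.025 m and angle between the y axis of lock_bar and the y axis of fixture, either way round below 0.06 rad and angle between lock_bar's own z axis and vertical below 0.1 rad and contact force between the fingers and lock_bar below 0.1 N), for 0.2 s.
2. with the bar in place, the nut is unscrewed: turned by 45 degrees or more while still down on its spindle (angle between the x axis of nut and the x axis of fixture, either way round above 0.78 rad and z of nut in the frame of fixture below 0.056 m and z of lock_bar in the frame of fixture below 0.03 m), for 0.1 s.
At the end, for the whole second after the job is handed in: The gripper holds the nut still, level within 17 degrees, its underside 60 to 200 mm above its seat and within about 50 mm of its spindle, carried by nothing else; the bar is fully down in its channel (4 mm), parallel within 3.5 degrees, centred within 30 mm (z of nut in the frame of fixture between 0.108 and 0.25 m and horizontal distance between nut and fixture below 0.115 m and angle between nut's own z axis and vertical below 0.3 rad and contact force between the fingers and nut above 1 N and contact force between nut and fixture below 0.05 N and contact force between nut and loaded_nut below 0.05 N and linear speed of nut below 0.03 m/s and z of lock_bar in the frame of fixture between 0.022 and 0.03 m and x of lock_bar in the frame of fixture between -0.036 and -0.027 m and y of lock_bar in the frame of fixture between -0.03 and 0.03 m and angle between the y axis of lock_bar and the y axis of fixture, either way round below 0.06 rad); the arm keeps its last pose, push and grip.
It fails at once if a finished sleeve or the spare collet is shifted or knocked over (more than 30 mm) (distance of any of done_sleeve_1, done_sleeve_2, spare_collet from where it was at the start of the episode above 0.03 m).
It fails at once if the spindle in use is gripped or struck (more than 15 N) (contact force between any of the fingers, the arm and loaded_nut above 15 N).
It also fails if it takes over 48 s, if anything falls off the work surface, if the arm or the gripper's body presses on something with over 40 N, if the wrist force passes 120 N, or if a joint passes its speed limit or range.

## Robot

A 7-joint arm with a two-finger parallel gripper is mounted at the origin on a cart in front of the work surface, level with it; the furniture and walls round the work are solid. World frame = base frame: x ahead of the robot, y to its left, z up, the work surface at z = 0. Lengths are in m, angles in rad, forces in N, time in s.
With the tool pointing down it reaches from about 0.425 to 1.025 m from the base axis. Payload 9.4 kg.
Tool frame: the origin (TCP) lies between the finger pads; the fingertips stand 11 mm ahead of it and the grasp point (between the pads) lies 8 mm behind it; z points along the fingers, y is the line along which they close (so a half turn about z gives the same grasp; the last joint's range is limited). The gripper opens to 85 mm and grips with 20 to 120 N. Pads are 22 mm wide; open, the fingers measure 114 mm over their backs; the gripper's body (76 mm by 85 mm) begins 54 mm behind the grasp point. The pads swing forward as they close: fully open they stand 13 mm farther back than shut.
Start: joints at [1.144, 0.599, -0.003, 1.599, 0.002, 0.943, -0.08], TCP at [0.248, -0.681, 0.242] pointing down, gripper open.
Joint ranges: [-2.57, 2.57], [-0.35, 1.97], [-1.29, 1.29], [0.11, 2.56], [-1.05, 4.19], [0.11, 1.86], [-2.63, 2.63]. Speed limits (rad/s): [2.22, 2.22, 3.01, 3.01, 3.14, 3.14, 3.14].

## Interface

Orientations are given as a 3x3 rotation matrix whose columns are the frame's x, y, z axes.
In Python, from workcell import * gives the robot as it stands.
- The arm moves only by the shell command python3 -m pendant 'ROWS' [FORCE]. ROWS is a JSON object whose one key "motion" holds a list of rows, each a list of 7 numbers: the shift along the tool's x, y, z in mm, then the turn, a rotation vector about the tool's x, y, z in degrees, then the finger opening in mm, from 0 to 85.4. In form: {"motion": [[dx, dy, dz, ax, ay, az, gripper], ...]}. A call has 1 to 5 rows; each row is the pose to reach, as a shift and turn from the pose commanded when the call began, along the tool's axes at that moment; what a row does not reach only later rows make up. A row lasts 1/12 s, in which the tool goes at most 41.7 mm and 7.16 degrees, less where a joint would pass 70% of its speed; a pose out of reach is approached as far as the arm can. A call with a gripper value outside its range is refused whole. The fingers move at their own pace and stop on an object; FORCE is the grip in N (left out, the last holds). Time passes only in rows, so rows that repeat a pose let the fingers close. It gives the time, the measured TCP pose, the force, the opening and the grip force at its end, in the units of the state.
- get_obs(): the state, without advancing time (a new reading comes with each control period).
- camera(name): name is "side" or "top" or "wrist"; returns a dict with "color" (420x560x3 uint8, blue, green, red), "K" (3x3 intrinsics, pixels), "rvec" (rotation vector, rad) and "tvec" (3), from world to camera coordinates, as OpenCV has them; the wrist camera has in their place "mount" (4x4, takes a point from camera to tool coordinates, whose origin is the TCP and whose axes are the flange's). Camera axes: x right, y down, z forward; pixel columns grow to the right and rows downward; lengths in m; the calibration is good to about 2 mm. A picture is of the moment at which its call begins: read the wrist's pose just before it. There is no depth.
- job_done(): hands the job in; it is judged then, once.
The state is a dict: "t": time; "q": joint angles; "joint_velocities": joint speeds; "joint_torque": joint torques, N m; "ee_pos": TCP position; "ee_rot": TCP orientation; "ft_force": force on the tool from outside, world axes, zero at the start; "torque": the same for the moment, N m; "finger_gap": finger opening in m; "grasp_force": force on a finger pad.
Only numpy, scipy, OpenCV 4.12 (cv2) and the standard library are available. Lean on these libraries where they do the work, as an engineer would, in place of code of your own. Each camera call takes 0.05 s, during which the arm holds its last target. There are 200 camera calls.

## Working session

There is one attempt and no reset: what is moved stays moved. The work goes in short steps, Python scripts to look and compute and a shell command to move; the robot and the scene stay as the last step left them, time stands still between calls to the robot, and variables do not carry over. Pictures are saved under pics/ and viewed, at most 11 in all, crops included, and the job is handed in when it is done.

```bash
ls; mkdir -p pics; cat > h.py <<'E'
from workcell import *
import numpy as np, cv2
def ray(c,u,v):
    R=cv2.Rodrigues(np.array(c["rvec"],float))[0]; t=np.array(c["tvec"],float).ravel()
    p=cv2.undistortPoints(np.array([[[u,v]]],float),np.array(c["K"],float),None).ravel()
    return -R.T@t, R.T@np.array([p[0],p[1],1.])
def onz(c,u,v,z):
    o,d=ray(c,u,v); return o+d*(z-o[2])/d[2]
def proj(c,P):
    return cv2.projectPoints(np.array(P,float).reshape(-1,1,3),np.array(c["rvec"],float),np.array(c["tvec"],float),np.array(c["K"],float),None)[0].reshape(-1,2)
def wristify(c,o):
    T=np.eye(4);T[:3,:3]=np.array(o["ee_rot"]);T[:3,3]=o["ee_pos"]
    W=np.linalg.inv(T@np.array(c["mount"])); c["rvec"]=cv2.Rodrigues(W[:3,:3])[0]; c["tvec"]=W[:3,3]; return c
E
python3 - <<'E'
from h import *
import pickle
o=get_obs(); print({k:np.round(v,3).tolist() for k,v in o.items()})
for n in("top","side"):
    c=camera(n); pickle.dump(c,open(n+".pkl","wb")); cv2.imwrite(f"pics/{n}0.png",c["color"])
    R=cv2.Rodrigues(np.array(c["rvec"]))[0]; print(n,(-R.T@np.array(c["tvec"]).ravel()).round(3),np.array(c["K"]).round(0).tolist())
E
```

```text
pics
{'t': 0.0, 'q': [1.144, 0.6, -0.003, 1.6, 0.002, 0.943, -0.08], 'joint_velocities': [-0.0, 0.0, -0.001, 0.0, -0.0, -0.001, 0.001], 'joint_torque': [0.0, -77.647, 1.565, -25.802, 0.012, 0.009, 0.0], 'ee_pos': [0.248, -0.681, 0.241], 'ee_rot': [[0.939, 0.343, -0.001], [0.343, -0.939, 0.001], [-0.0, -0.002, -1.0]], 'ft_force': [0.494, 0.426, 0.339], 'torque': [0.076, 0.047, -0.026], 'grasp_force': 0.0, 'finger_gap': 0.085}
top [ 0.365 -0.057  1.019] [[461.0, 0.0, 288.0], [0.0, 461.0, 208.0], [0.0, 0.0, 1.0]]
side [ 0.507 -0.776  0.511] [[408.0, 0.0, 281.0], [0.0, 408.0, 205.0], [0.0, 0.0, 1.0]]
```

View pics/top0.png

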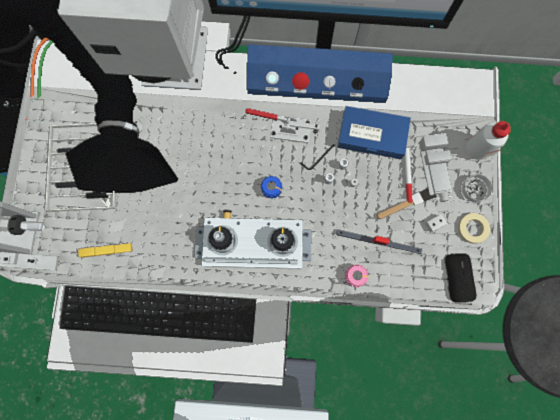

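View pics/side0.png

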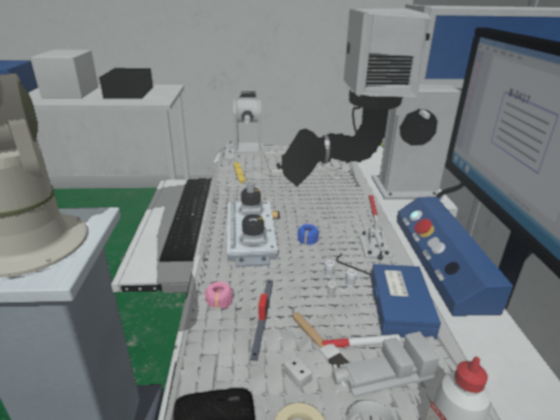

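```bash
python3 - <<'E'
from h import *
import pickle
c=pickle.load(open("top.pkl","rb")); s=pickle.load(open("side.pkl","rb"))
print("origin,tcp,+x,+y",proj(c,[[0,0,0],[.248,-.681,.24],[.5,0,0],[.5,.1,0]]).round())
for n,u,v,z in[("nutL",222,238,.078),("nutR",283,239,.078),("grip",381,240,.046),("bara",340,234,.012),("barb",420,250,.012),("plug",227,214,.02)]: print(n,onz(c,u,v,z).round(4))
for n,u,v,z in[("far",251,195,.078),("near",255,226,.078),("grip",264,300,.046)]: print(n,onz(s,u,v,z).round(4))
a=cv2.resize(c["color"][200:275,195:320],(800,480),interpolation=cv2.INTER_CUBIC)
cv2.imwrite("pics/t1.png",a)
b=cv2.resize(s["color"][180:270,215:325],(733,600),interpolation=cv2.INTER_CUBIC); cv2.imwrite("pics/s1.png",b)
E
```

```text
origin,tcp,+x,+y [[245. 485.]
 [673. 405.]
 [265. 238.]
 [220. 235.]]
nutL [0.4845 0.0836 0.078 ]
nutR [ 0.4912 -0.0415  0.078 ]
grip [ 0.5079 -0.2488  0.046 ]
bara [ 0.5199 -0.1649  0.012 ]
barb [ 0.4968 -0.3414  0.012 ]
plug [0.5456 0.0865 0.02  ]
far [0.4909 0.0633 0.078 ]
near [ 0.5001 -0.0734  0.078 ]
grip [ 0.5146 -0.2565  0.046 ]
```

View pics/t1.png

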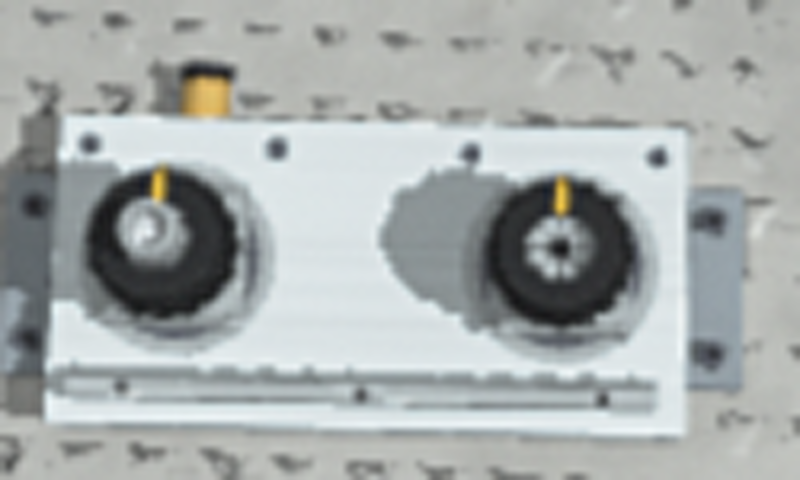

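View pics/s1.png

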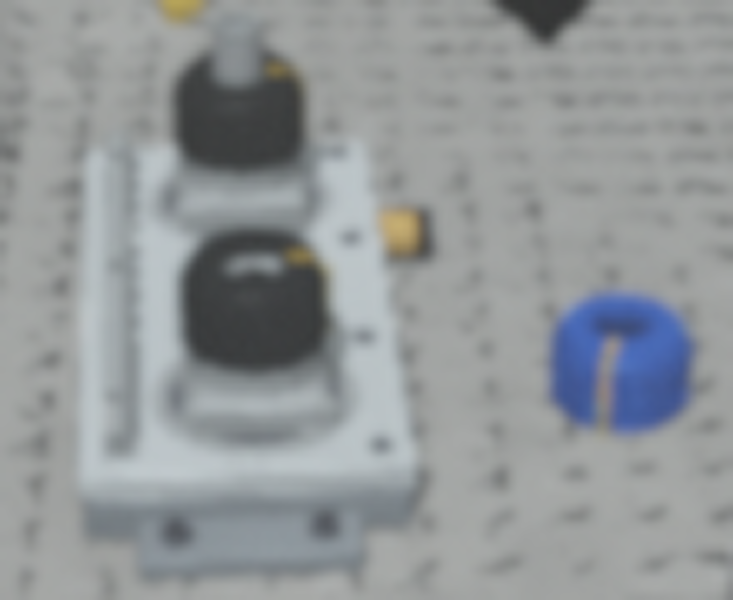

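Candidates for the nut, in the top picture: black nut at left (222,238) with a chrome sleeve standing out of it, in the side view the far one at (251,190); black nut at right (283,239), near one in the side view (254,226), with only a collet face; blue (271,186) and pink (357,275) look-alikes. The right-hand/near black nut is the empty spindle, confirmed in both crops; the fence is on the robot's side, the yellow mark points away. The bar with its red grip is at (381,240).

Moving over the bar.

```bash
python3 -m pendant '{"motion": [[392,-317,20,0,0,-63,85],[392,-317,20,0,0,-63,85],[392,-317,20,0,0,-63,85],[392,-317,20,0,0,-63,85],[392,-317,20,0,0,-63,85]]}'
python3 - <<'E'
from h import *
o=get_obs(); R=np.array(o["ee_rot"]);p=np.array(o["ee_pos"]); print(R.T@(np.array([.508,-.249,.222])-p)*1000, np.degrees(np.arctan2(R[1,0],R[0,0])), o["q"])
E
```

```text
t: 0.52
ee_pos: [0.3562, -0.5008, 0.2337]
ee_rot: [[0.556, 0.831, -0.0], [0.831, -0.556, 0.0], [0.0, -0.0, -1.0]]
ft_force: [1.6, -0.7, -0.8]
finger_gap: 0.0851
grasp_force: 0.0
[293.66921658 -13.87673018  11.76342226] 56.197624624496505 [ 0.99109205  0.48168344 -0.18964139  1.86179081  0.12095154  0.80953957
  0.14895262]
```

```bash
python3 -m pendant '{"motion": [[293,-14,0,0,0,-27,85],[293,-14,0,0,0,-27,85],[293,-14,0,0,0,-27,85],[293,-14,0,0,0,-27,85],[293,-14,0,0,0,-27,85]]}'
python3 - <<'E'
from h import *
o=get_obs(); R=np.array(o["ee_rot"]);p=np.array(o["ee_pos"]); print(R.T@(np.array([.508,-.249,.222])-p)*1000, np.degrees(np.arctan2(R[1,0],R[0,0])), o["q"])
E
```

```text
t: 0.93
ee_pos: [0.4646, -0.3232, 0.2338]
ee_rot: [[0.119, 0.993, -0.0], [0.993, -0.119, 0.0], [0.0, -0.0, -1.0]]
ft_force: [1.1, -0.4, 0.3]
finger_gap: 0.0849
grasp_force: 0.0
[78.77836535 34.2835985  11.85169728] 83.18146338945834 [ 0.75050167  0.43800286 -0.33821357  1.96175942  0.20252586  0.77450614
  0.17734783]
```

```bash
python3 -m pendant '{"motion": [[79,34,0,0,0,0,85],[79,34,0,0,0,0,85],[79,34,0,0,0,0,85],[79,34,0,0,0,0,85]]}'
python3 - <<'E'
from h import *
import pickle
o=get_obs(); c=wristify(camera("wrist"),o); pickle.dump(c,open("w1.pkl","wb"))
cv2.imwrite("pics/w1.png",c["color"]); print(o["ee_pos"],np.array(c["mount"]).round(3).tolist())
E
```

```text
t: 1.27
ee_pos: [0.5093, -0.2475, 0.2339]
ee_rot: [[0.119, 0.993, 0.0], [0.993, -0.119, 0.001], [0.001, 0.0, -1.0]]
ft_force: [0.4, -0.6, 0.8]
finger_gap: 0.085
grasp_force: 0.0
[ 0.50929556 -0.2475272   0.23389527] [[-0.001, -0.947, -0.322, 0.082], [1.0, -0.001, 0.0, 0.0], [-0.001, -0.322, 0.947, -0.131], [0.0, 0.0, 0.0, 1.0]]
```

View pics/w1.png

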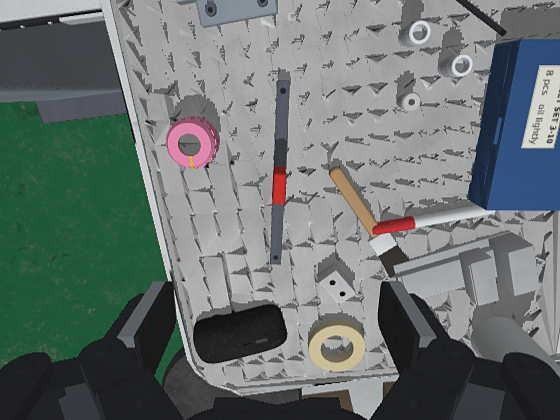

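The wrist picture shows the bar nearly upright, holes at (283,90) and (276,257), red grip about (280,185); three sleeves/collet at upper right (418,34), (460,66), (411,102).

```bash
python3 - <<'E'
from h import *
import pickle
c=pickle.load(open("w1.pkl","rb")); im=c["color"]; hsv=cv2.cvtColor(im,cv2.COLOR_BGR2HSV)
red=((hsv[...,0]<8)|(hsv[...,0]>172))&(hsv[...,1]>140)
red[:, :250]=0; red[:,310:]=0
v,u=np.nonzero(red); print("red",u.min(),u.max(),v.min(),v.max())
dark=(im.max(2)<125)&(im.min(2)>30); m=(dark|red).astype(np.uint8); m[:60]=0;m[275:]=0;m[:,:266]=0;m[:,296:]=0
n,l,s,ce=cv2.connectedComponentsWithStats(m); k=1+s[1:,4].argmax(); print(s[k])
for r in (95,110,130,150,220,235,250):
    x=np.nonzero(l[r]==k)[0]; print(r,x.min(),x.max(),onz(c,(x.min()+x.max()+0)/2,r,.012).round(4)[:2],(onz(c,x.max()+.5,r,.012)-onz(c,x.min()-.5,r,.012)).round(4)[:2])
for y in (s[k,1],s[k,1]+s[k,3]):
    print("end",onz(c,283 if y<150 else 275,y,.012).round(4))
for r in range(v.min(),v.max()+1,4):
    x=np.nonzero(red[r])[0]; print("r",r,x.min(),x.max(),im[r,(x.min()+x.max())//2])
E
```

```text
red 273 285 166 203
[ 266   67   30  199 2648]
95 276 288 [ 0.5238 -0.1722] [ 0.0121 -0.0015]
110 275 288 [ 0.5218 -0.1855] [ 0.0132 -0.0016]
130 275 287 [ 0.5192 -0.204 ] [ 0.0124 -0.0015]
150 274 288 [ 0.517  -0.2231] [ 0.0146 -0.0018]
220 272 282 [ 0.5044 -0.2953] [ 0.0114 -0.0014]
235 270 281 [ 0.5008 -0.3119] [ 0.0127 -0.0015]
250 270 281 [ 0.4987 -0.3293] [ 0.0128 -0.0015]
end [ 0.5275 -0.1481  0.012 ]
end [ 0.4958 -0.3483  0.012 ]
r 166 276 279 [42 39 98]
r 170 274 284 [ 28  28 105]
r 174 274 285 [ 37  39 149]
r 178 273 285 [ 46  47 195]
r 182 273 285 [ 46  47 195]
r 186 273 285 [ 47  50 197]
r 190 273 284 [ 47  50 196]
r 194 273 284 [ 48  49 198]
r 198 273 284 [ 47  50 196]
r 202 273 284 [ 43  47 202]
```

```bash
python3 - <<'E'
from h import *
import pickle
c=pickle.load(open("w1.pkl","rb"))
a=onz(c,283,90,.012);b=onz(c,276,257,.012); print(a,b,(a+b)/2,np.degrees(np.arctan2(*(a-b)[1::-1][:2])))
print([onz(c,279.3,v,.046).round(4) for v in(174,189,204)])
o=get_obs();R=np.array(o["ee_rot"]);p=np.array(o["ee_pos"])
for t in ((a+b)/2,onz(c,279.3,189,.046)): print(R.T@(np.array([t[0],t[1],.026])-p)*1000)
E
```

```text
[ 0.52524146 -0.1678614   0.012     ] [ 0.49821103 -0.33759265  0.012     ] [ 0.51172625 -0.25272703  0.012     ] 80.95138701949843
[array([ 0.5131, -0.239 ,  0.046 ]), array([ 0.5115, -0.253 ,  0.046 ]), array([ 0.5098, -0.2673,  0.046 ])]
[ -2.39856627   4.19578966 207.75043024]
[ -2.66257233   3.98080913 207.75058389]
```

```bash
python3 -m pendant '{"motion": [[-2.5,4,40,0,0,2.2,85],[-2.5,4,80,0,0,2.2,85],[-2.5,4,120,0,0,2.2,85],[-2.5,4,160,0,0,2.2,85],[-2.5,4,190,0,0,2.2,85]]}' 60
python3 -m pendant '{"motion": [[0,0,10,0,0,0,85],[0,0,18,0,0,0,85],[0,0,18,0,0,0,60],[0,0,18,0,0,0,0],[0,0,18,0,0,0,0]]}' 60
python3 -m pendant '{"motion": [[0,0,0,0,0,0,0],[0,0,0,0,0,0,0],[0,0,0,0,0,0,0]]}'
```

```text
t: 1.73
ee_pos: [0.5092, -0.2557, 0.0412]
ee_rot: [[0.165, 0.986, -0.002], [0.986, -0.165, -0.0], [-0.001, -0.002, -1.0]]
ft_force: [-0.5, -1.0, -0.8]
finger_gap: 0.0852
grasp_force: 0.0
t: 2.15
ee_pos: [0.5122, -0.2545, 0.0277]
ee_rot: [[0.163, 0.987, 0.002], [0.987, -0.163, -0.001], [-0.001, 0.002, -1.0]]
ft_force: [-0.1, -0.4, -0.6]
finger_gap: 0.0509
grasp_force: 0.0
t: 2.4
ee_pos: [0.5118, -0.2539, 0.027]
ee_rot: [[0.163, 0.987, 0.001], [0.987, -0.163, -0.001], [-0.0, 0.001, -1.0]]
ft_force: [-4.2, 0.7, -1.6]
finger_gap: 0.0119
grasp_force: 5.3
```

```bash
python3 -m pendant '{"motion": [[0,0,0,0,0,0,0],[0,0,0,0,0,0,0],[0,0,-30,0,0,0,0],[0,0,-65,0,0,0,0],[0,0,-100,0,0,0,0]]}'
python3 -m pendant '{"motion": [[22,-20,-25,0,0,-3,0],[44,-40,-50,0,0,-5,0],[66,-60,-75,0,0,-7,0],[90,-80,-90,0,0,-9,0],[108,-101,-100,0,0,-9,0]]}'
python3 -m pendant '{"motion": [[0,0,0,0,0,0,0],[0,0,0,0,0,0,0],[0,0,0,0,0,0,0]]}'
python3 - <<'E'
from h import *
import pickle
o=get_obs(); c=wristify(camera("wrist"),o); pickle.dump(c,open("w2.pkl","wb"))
cv2.imwrite("pics/w2.png",c["color"])
E
```

```text
t: 2.82
ee_pos: [0.5107, -0.2532, 0.1266]
ee_rot: [[0.162, 0.987, -0.002], [0.987, -0.162, 0.001], [0.001, -0.002, -1.0]]
ft_force: [0.5, -1.2, -2.9]
finger_gap: 0.0113
grasp_force: 58.9
t: 3.23
ee_pos: [0.429, -0.129, 0.2278]
ee_rot: [[0.003, 1.0, 0.002], [1.0, -0.003, -0.001], [-0.001, 0.002, -1.0]]
ft_force: [1.1, 0.9, -2.1]
finger_gap: 0.0113
grasp_force: 59.1
t: 3.48
ee_pos: [0.4297, -0.1312, 0.2262]
ee_rot: [[0.006, 1.0, 0.001], [1.0, -0.006, -0.001], [-0.001, 0.001, -1.0]]
ft_force: [-0.0, -0.5, -1.8]
finger_gap: 0.0113
grasp_force: 59.1
```

View pics/w2.png

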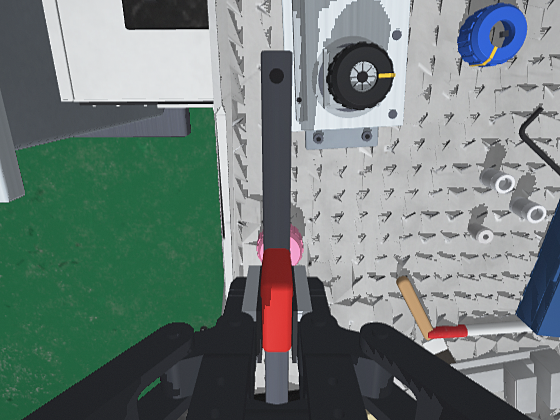

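```bash
python3 -m pendant '{"motion": [[30,0,0,0,0,0,0],[65,0,0,0,0,0,0],[100,0,0,0,0,0,0],[110,0,0,0,0,0,0],[110,0,0,0,0,0,0]]}'
python3 -m pendant '{"motion": [[0,0,0,0,0,0,0],[0,0,0,0,0,0,0],[0,0,0,0,0,0,0]]}'
python3 - <<'E'
from h import *
import pickle
o=get_obs(); c=wristify(camera("wrist"),o); pickle.dump(c,open("w3.pkl","wb"))
cv2.imwrite("pics/w3.png",c["color"])
E
```

```text
t: 3.95
ee_pos: [0.4307, -0.0184, 0.2255]
ee_rot: [[0.002, 1.0, -0.0], [1.0, -0.002, 0.001], [0.001, -0.0, -1.0]]
ft_force: [0.6, -0.4, -2.3]
finger_gap: 0.0112
grasp_force: 59.1
t: 4.2
ee_pos: [0.43, -0.0222, 0.2256]
ee_rot: [[0.008, 1.0, -0.001], [1.0, -0.008, -0.0], [-0.0, -0.001, -1.0]]
ft_force: [0.1, 0.4, -2.2]
finger_gap: 0.0108
grasp_force: 59.1
```

View pics/w3.png

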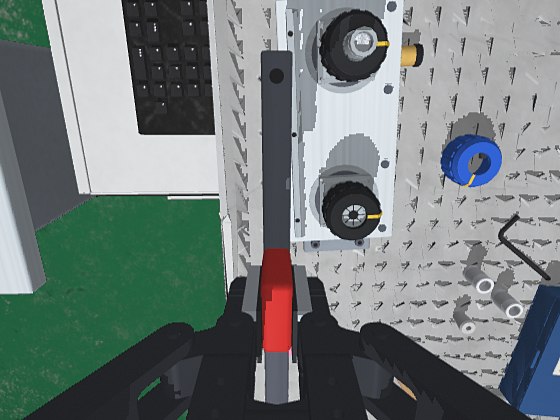

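Wrist picture: empty nut's collet centre about (353,215), sleeve top about (362,41), the three fence screws at (290,32), (294,135), (297,220), plate edge at right (403,0)–(393,236).

```bash
python3 - <<'E'
from h import *
import pickle
c=pickle.load(open("w3.pkl","rb")); t=pickle.load(open("top.pkl","rb")); s=pickle.load(open("side.pkl","rb")); im=c["color"]
g=cv2.cvtColor(im,cv2.COLOR_BGR2GRAY)
def cen(g,x0,y0,x1,y1,th,lo=False):
    r=g[y0:y1,x0:x1].astype(int); m=(r>th) if not lo else (r<th)
    v,u=np.nonzero(m); return u.mean()+x0,v.mean()+y0,m.sum()
col=cen(g,340,203,366,228,90); print("collet",col,onz(c,*col[:2],.077).round(4))
e=onz(c,*col[:2],.077)
sl=cen(g,351,30,374,52,110); print("sleeve",sl,onz(c,362,41,.098).round(4))
print("fence screws",[onz(c,u,v,.038).round(4) for u,v in((290,32),(294,135),(297,220))])
# plate right edge
P=[]
for r in list(range(5,35))+list(range(100,155))+list(range(175,215)):
    x=np.nonzero((im[r,370:420].astype(int).min(1)>215))[0]
    if len(x): P.append(onz(c,370+x.max()+.5,r,.026)[:2])
P=np.array(P); k=np.polyfit(P[:,1],P[:,0],1); res=P[:,0]-np.polyval(k,P[:,1]); ok=abs(res)<.003; k=np.polyfit(P[ok,1],P[ok,0],1); print("edge",k, "yaw",-np.degrees(np.arctan(k[0])),len(P),ok.sum())
# top camera
sc=6.4
f=lambda u,v,z: onz(t,195+(u+.5)/sc-.5,200+(v+.5)/sc-.5,z).round(4)
print("top nut1",f(562,250,.078),"collet",f(560,248,.077),"nut2",f(159,242,.078),"sleeve",f(148,229,.098))
print("corners",[f(*q,.026) for q in((62,115),(688,128),(45,422),(687,437))])
sx=110/733; h=lambda u,v,z:onz(s,215+(u+.5)*sx-.5,180+(v+.5)*.15-.5,z).round(4)
print("side nut1 collet",h(255,266,.077),"sleeve",h(237,22,.098))
E
```

```text
collet (np.float64(353.9153605015674), np.float64(215.3949843260188), np.int64(319)) [ 0.4938 -0.04    0.077 ]
sleeve (np.float64(361.71590909090907), np.float64(40.37954545454545), np.int64(440)) [0.487  0.0888 0.098 ]
fence screws [array([0.442 , 0.1026, 0.038 ]), array([0.4457, 0.0212, 0.038 ]), array([ 0.4491, -0.0581,  0.038 ])]
edge [-0.04279076  0.53934365] yaw 2.4502353612959618 125 125
top nut1 [ 0.4918 -0.0402  0.078 ] collet [ 0.4926 -0.0395  0.077 ] nut2 [0.4854 0.089  0.078 ] sleeve [0.4867 0.0898 0.098 ]
corners [array([0.5332, 0.1344, 0.026 ]), array([ 0.5437, -0.0792,  0.026 ]), array([0.429 , 0.1291, 0.026 ]), array([ 0.4389, -0.0855,  0.026 ])]
side nut1 collet [ 0.4956 -0.0458  0.077 ] sleeve [0.4891 0.0864 0.098 ]
```

Spindle of the empty nut ≈ (0.4932,−0.0405), other ≈ (0.487,0.089): 130 mm apart as it must be; yaw ≈ 2.6°, origin (0.490,0.0243), so bar target ≈ (0.458,0.0229).

```bash
python3 -m pendant '{"motion": [[22,14,10,0,0,-1.5,0],[45,28,30,0,0,-3,0],[45,28,60,0,0,-3,0],[45,28,80,0,0,-3,0],[45,28,80,0,0,-3,0]]}'
python3 -m pendant '{"motion": [[0,0,0,0,0,0,0],[0,0,0,0,0,0,0],[0,0,0,0,0,0,0],[0,0,0,0,0,0,0]]}'
python3 - <<'E'
from h import *
o=get_obs(); R=np.array(o["ee_rot"]);p=np.array(o["ee_pos"]); print(p,R.T@(np.array([.4581,.0229,.053])-p)*1000, np.degrees(np.arctan2(R[1,0],R[0,0])))
import pickle
c=wristify(camera("wrist"),o); pickle.dump(c,open("w4.pkl","wb"))
cv2.imwrite("pics/w4.png",c["color"])
E
```

```text
t: 4.67
ee_pos: [0.4568, 0.0234, 0.143]
ee_rot: [[-0.046, 0.999, -0.005], [0.999, 0.046, -0.001], [-0.0, -0.005, -1.0]]
ft_force: [-1.1, 0.4, -2.2]
finger_gap: 0.0109
grasp_force: 58.8
t: 5.0
ee_pos: [0.4589, 0.0237, 0.1472]
ee_rot: [[-0.045, 0.999, 0.002], [0.999, 0.045, 0.0], [-0.0, 0.002, -1.0]]
ft_force: [0.5, -0.2, -2.7]
finger_gap: 0.0113
grasp_force: 58.8
[0.45892769 0.02371999 0.14723153] [-0.77318362 -1.07643054 94.22941034] 92.59191274136633
```

View pics/w4.png

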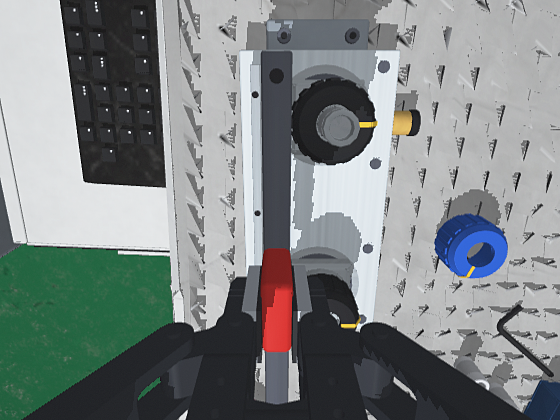

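```bash
python3 -m pendant '{"motion": [[0,-0.5,25,0,0,0,0],[0,-0.5,50,0,0,0,0],[0,-0.5,65,0,0,0,0],[0,-0.5,75,0,0,0,0],[0,-0.5,75,0,0,0,0]]}'
python3 -m pendant '{"motion": [[0,0,6,0,0,0,0],[0,0,12,0,0,0,0],[0,0,16,0,0,0,0],[0,0,19,0,0,0,0],[0,0,19,0,0,0,0]]}'
```

```text
t: 5.47
ee_pos: [0.4575, 0.0241, 0.07]
ee_rot: [[-0.046, 0.999, -0.001], [0.999, 0.046, -0.0], [-0.0, -0.002, -1.0]]
ft_force: [-0.7, 0.1, -0.7]
finger_gap: 0.0111
grasp_force: 59.0
t: 5.88
ee_pos: [0.4586, 0.0242, 0.0529]
ee_rot: [[-0.046, 0.999, 0.002], [0.999, 0.046, -0.0], [-0.0, 0.002, -1.0]]
ft_force: [-0.6, -0.2, 11.7]
finger_gap: 0.0114
grasp_force: 61.4
```

```bash
python3 -m pendant '{"motion": [[0,0,0,0,0,0,40],[0,0,0,0,0,0,60],[0,0,0,0,0,0,60],[0,0,-2,0,0,0,60],[0,0,-5,0,0,0,60]]}'
python3 -m pendant '{"motion": [[0,0,-20,0,0,0,60],[0,0,-55,0,0,0,60],[0,0,-90,0,0,0,60],[-40,0,-110,0,0,0,85],[-80,0,-120,0,0,0,85]]}'
python3 -m pendant '{"motion": [[-40,0,-15,0,0,0,85],[-40,0,-15,0,0,0,85],[-40,0,-15,0,0,0,85],[-40,0,-15,0,0,0,85]]}'
python3 - <<'E'
from h import *
import pickle
o=get_obs(); c=wristify(camera("wrist"),o); pickle.dump(c,open("w5.pkl","wb"))
cv2.imwrite("pics/w5.png",c["color"])
E
```

```text
t: 6.3
ee_pos: [0.4576, 0.0241, 0.057]
ee_rot: [[-0.046, 0.999, -0.001], [0.999, 0.046, -0.0], [-0.0, -0.001, -1.0]]
ft_force: [0.6, 0.3, 0.3]
finger_gap: 0.0599
grasp_force: 0.0
t: 6.72
ee_pos: [0.4625, -0.0521, 0.1794]
ee_rot: [[-0.052, 0.999, 0.004], [0.999, 0.052, 0.001], [0.0, 0.004, -1.0]]
ft_force: [1.0, -0.4, -0.5]
finger_gap: 0.0814
grasp_force: 0.0
t: 7.05
ee_pos: [0.4629, -0.0934, 0.1915]
ee_rot: [[-0.045, 0.999, 0.0], [0.999, 0.045, 0.0], [0.0, 0.0, -1.0]]
ft_force: [0.2, 0.9, -0.1]
finger_gap: 0.085
grasp_force: 0.0
```

View pics/w5.png

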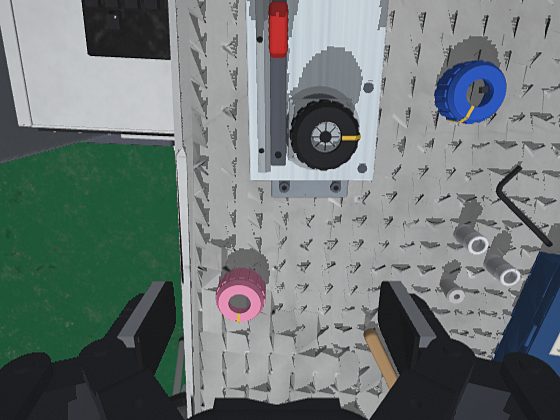

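The bar lies in the channel between fence and nut (end hole at (279,155), grip at (279,30)); nut collet at (325,137), mark at (350,138).

```bash
python3 - <<'E'
from h import *
import pickle
c=pickle.load(open("w5.pkl","rb"));g=cv2.cvtColor(c["color"],cv2.COLOR_BGR2GRAY)
r=g[120:155,309:341].astype(int); v,u=np.nonzero(r>75); print(u.mean()+309,v.mean()+120,u.min()+309,u.max()+309,v.min()+120,v.max()+120)
n=onz(c,325.5,137,.077);print("nut",n)
print("hole",onz(c,278.5,155,.038),"grip edge",onz(c,279,57,.06))
R2=np.array([[np.cos(.0454),-np.sin(.0454)],[np.sin(.0454),np.cos(.0454)]])
print("hole in fixture",R2.T@(onz(c,278.5,155,.038)[:2]-[.490,.0243]))
o=get_obs(); R=np.array(o["ee_rot"]);p=np.array(o["ee_pos"])
for t in (n,[.4932,-.0405,0]): print(R.T@(np.array([t[0],t[1],.059])-p)*1000)
E
```

```text
325.956369982548 136.2303664921466 311 340 122 151
nut [ 0.4937142  -0.04089066  0.077     ]
hole [ 0.46314988 -0.06129506  0.038     ] grip edge [0.46011429 0.00875134 0.06      ]
hole in fixture [-0.03070714 -0.08428828]
[ 49.9527692   33.24320703 132.22958153]
[ 50.36721104  32.74797485 132.22997139]
```

```bash
python3 -m pendant '{"motion": [[20,13,10,0,0,0,85],[50,33,30,0,0,0,85],[50,33,60,0,0,0,85],[50,33,95,0,0,0,85],[50,33,115,0,0,0,85]]}' 80
python3 -m pendant '{"motion": [[0,0,8,0,0,0,85],[0,0,17,0,0,0,85],[0,0,17,0,0,0,85],[0,0,17,0,0,0,85]]}'
python3 - <<'E'
from h import *
o=get_obs(); R=np.array(o["ee_rot"]);p=np.array(o["ee_pos"])
print(p,R.T@(np.array([.4935,-.0407,.059])-p)*1000,np.array(o["q"]).round(2),np.degrees(np.arctan2(R[1,0],R[0,0])))
E
```

```text
t: 7.52
ee_pos: [0.4928, -0.0387, 0.0735]
ee_rot: [[-0.052, 0.999, -0.003], [0.999, 0.052, 0.001], [0.001, -0.003, -1.0]]
ft_force: [-0.4, -0.1, -0.2]
finger_gap: 0.0855
grasp_force: 0.0
t: 7.85
ee_pos: [0.494, -0.0412, 0.0597]
ee_rot: [[-0.047, 0.999, 0.0], [0.999, 0.047, 0.0], [0.0, 0.0, -1.0]]
ft_force: [-0.5, -0.6, -0.1]
finger_gap: 0.0853
grasp_force: 0.0
[ 0.49403405 -0.04116339  0.05971155] [ 0.48816608 -0.51154724  0.71151206] [ 0.14  0.64 -0.25  2.25  0.52  0.3  -0.51] 92.71642515576369
```

```bash
python3 -m pendant '{"motion": [[0,0,0.5,0,0,0,30],[0,0,0.5,0,0,0,30],[0,0,0.5,0,0,0,30],[0,0,0.5,0,0,0,30],[0,0,0.5,0,0,0,30]]}' 80
python3 -m pendant '{"motion": [[0,0,0,0,0,0,30],[0,0,0,0,0,0,30],[0,0,0,0,0,0,30]]}'
python3 -m pendant '{"motion": [[0,0,0,0,0,-3,30],[0,0,0,0,0,-6,30],[0,0,0,0,0,-9,30],[0,0,0,0,0,-12,30],[0,0,0,0,0,-12,30]]}'
python3 -c "
from h import *
o=get_obs();R=np.array(o['ee_rot']);print(o['torque'],np.degrees(np.arctan2(R[1,0],R[0,0])))"
```

```text
t: 8.27
ee_pos: [0.4943, -0.0422, 0.0601]
ee_rot: [[-0.046, 0.999, 0.002], [0.999, 0.046, -0.0], [-0.001, 0.002, -1.0]]
ft_force: [-1.6, -0.5, 12.8]
finger_gap: 0.046
grasp_force: 80.0
t: 8.52
ee_pos: [0.4943, -0.0421, 0.0601]
ee_rot: [[-0.046, 0.999, 0.002], [0.999, 0.046, -0.0], [-0.0, 0.002, -1.0]]
ft_force: [-2.1, 0.6, 12.2]
finger_gap: 0.046
grasp_force: 80.0
t: 8.93
ee_pos: [0.4948, -0.042, 0.0601]
ee_rot: [[-0.255, 0.967, 0.003], [0.967, 0.255, -0.0], [-0.001, 0.003, -1.0]]
ft_force: [-0.7, 0.3, 12.0]
finger_gap: 0.0464
grasp_force: 80.2
[ 0.01015352  0.2264624  -0.01184131] 104.79502504686641
```

```bash
python3 -m pendant '{"motion": [[0,0,-0.5,0,0,-6,30],[0,0,-0.5,0,0,-12,30],[0,0,-0.5,0,0,-18,30],[0,0,-0.5,0,0,-24,30],[0,0,-0.5,0,0,-24,30]]}'
python3 -c "
from h import *
o=get_obs();R=np.array(o['ee_rot']);print(o['torque'],np.degrees(np.arctan2(R[1,0],R[0,0])))
c=wristify(camera('wrist'),o);cv2.imwrite('pics/w6.png',c['color'])"
```

```text
t: 9.35
ee_pos: [0.4945, -0.0422, 0.0602]
ee_rot: [[-0.629, 0.778, 0.002], [0.778, 0.629, -0.0], [-0.001, 0.001, -1.0]]
ft_force: [0.5, -0.3, 6.2]
finger_gap: 0.0463
grasp_force: 82.9
[-0.01819195  0.05758155 -0.03722501] 128.9472202259201
```

View pics/w6.png

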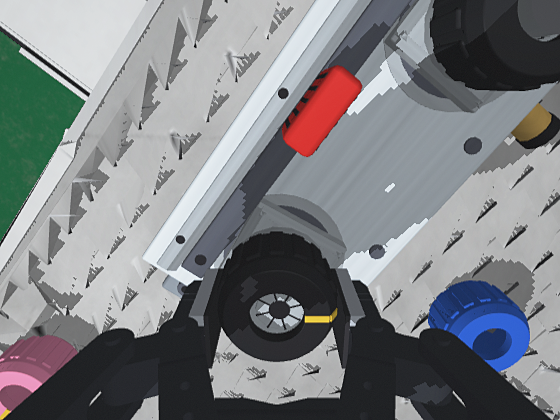

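The yellow mark (322,319) still points at the right finger, so the nut has turned 36° with the gripper while the spindle's square stays against the bar: right-handed. Turn 30° more.

```bash
python3 -m pendant '{"motion": [[0,0,-0.3,0,0,-7,30],[0,0,-0.3,0,0,-14,30],[0,0,-0.3,0,0,-21,30],[0,0,-0.3,0,0,-27,30],[0,0,-0.3,0,0,-30,30]]}'
python3 -m pendant '{"motion": [[0,0,0,0,0,0,30],[0,0,0,0,0,0,30],[0,0,0,0,0,0,30]]}'
python3 -c "
from h import *
o=get_obs();R=np.array(o['ee_rot']);print(o['torque'],o['q'].round(2),np.degrees(np.arctan2(R[1,0],R[0,0])))"
python3 -m pendant '{"motion": [[0,0,-3,0,0,0,30],[0,0,-7,0,0,0,30],[0,0,-12,0,0,0,30],[0,0,-12,0,0,0,30]]}'
```

```text
t: 9.82
ee_pos: [0.4951, -0.0418, 0.0602]
ee_rot: [[-0.933, 0.36, 0.003], [0.36, 0.933, 0.001], [-0.002, 0.002, -1.0]]
ft_force: [2.2, 1.5, -0.2]
finger_gap: 0.0461
grasp_force: 82.1
t: 10.07
ee_pos: [0.495, -0.0418, 0.0602]
ee_rot: [[-0.93, 0.366, 0.002], [0.366, 0.93, 0.0], [-0.002, 0.001, -1.0]]
ft_force: [4.7, -0.2, 3.0]
finger_gap: 0.0462
grasp_force: 82.4
[ 0.04634108 -0.92395548  0.02760061] [ 0.35  0.69 -0.55  2.23  0.88  0.45  0.27] 158.50772957979132
t: 10.4
ee_pos: [0.4947, -0.0414, 0.0723]
ee_rot: [[-0.931, 0.365, 0.002], [0.365, 0.931, 0.001], [-0.001, 0.001, -1.0]]
ft_force: [3.3, 1.6, 1.5]
finger_gap: 0.0464
grasp_force: 83.1
```

Comes up freely; lifting to 10 cm.

```bash
python3 -m pendant '{"motion": [[0,0,-15,0,0,0,30],[0,0,-32,0,0,0,30],[0,0,-50,0,0,0,30],[0,0,-70,0,0,0,30],[0,0,-88,0,0,0,30]]}'
python3 -m pendant '{"motion": [[0,0,0,0,0,0,30],[0,0,0,0,0,0,30],[0,0,0,0,0,0,30],[0,0,0,0,0,0,30],[0,0,0,0,0,0,30]]}'
python3 - <<'E'
from h import *
a=camera("wrist")["color"];b=camera("side")["color"][130:330,180:360]
b=cv2.resize(b,(378,420))
cv2.imwrite("pics/end.png",np.hstack([a[:, :420],b]))
E
```

```text
t: 10.82
ee_pos: [0.4922, -0.0422, 0.16]
ee_rot: [[-0.931, 0.365, -0.003], [0.365, 0.931, -0.001], [0.003, -0.002, -1.0]]
ft_force: [0.6, 0.2, -2.4]
finger_gap: 0.0463
grasp_force: 84.1
t: 11.23
ee_pos: [0.4931, -0.0419, 0.1587]
ee_rot: [[-0.931, 0.364, -0.002], [0.364, 0.931, 0.0], [0.002, -0.001, -1.0]]
ft_force: [-1.0, -1.7, -2.5]
finger_gap: 0.046
grasp_force: 84.1
```

View pics/end.png

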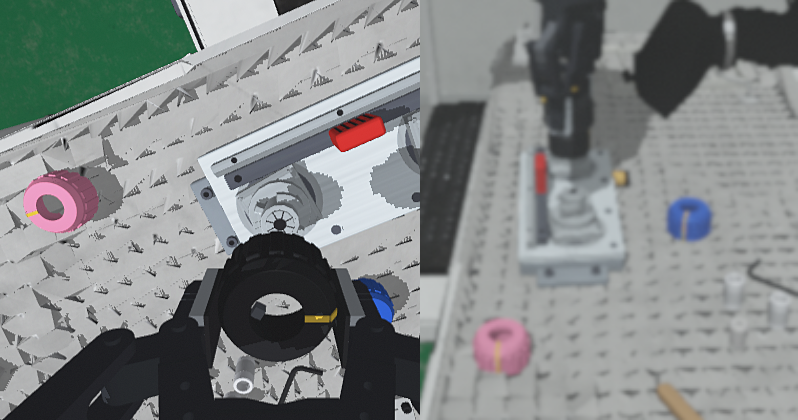

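The nut is in the fingers (mark at (318,319)), the collet stays behind bare on the spindle at (280,222), and the bar is still down with its grip at (358,132).

```bash
python3 -c "
from workcell import *
print(job_done())"
```

```text
the job is handed in; nothing more can be done
None
```

The lock bar lies in its channel and is let go. The nut's thread proved right-handed: it came off after a 66° anticlockwise turn. The gripper holds it level about 10 cm above its spindle, and I handed the job in at about 11 s; no verdict was returned.

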